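# Show a trackball to the desk webcam

### The arm

A 7-joint arm with a two-finger parallel gripper is mounted at the origin on the work surface. World frame = base frame: x ahead of the robot, y to its left, z up, the work surface at z = 0. Lengths are in m, angles in rad, forces in N, time in s.
With the tool pointing down it reaches from about 0.425 to 0.925 m from the base axis. Payload 6.8 kg.
Tool frame: the origin (TCP) lies at the very end of the fingers, on their centre line; the grasp point (between the pads) lies 19 mm behind it; z points along the fingers, x is the direction in which the jaws open and shut, and the axes are right-handed (so a half turn about z gives the same grasp; the last joint's range is limited). The gripper opens to 85 mm and grips with 20 to 120 N. Pads are 22 mm wide; open, the fingers measure 114 mm over their backs; the gripper's body (76 mm by 85 mm) begins 54 mm behind the grasp point. The pads swing forward as they close: fully open they stand 13 mm farther back than shut.
Start: joints at [1.079, 0.477, 0.022, 1.555, -0.011, 1.109, -0.083], TCP at [0.253, -0.626, 0.231] pointing down, gripper open.
Joint ranges: [-2.96, 2.96], [-0.34, 2.1], [-1.41, 1.46], [0.24, 2.44], [-1.37, 4.51], [0.17, 1.92], [-2.96, 2.96]. Speed limits (rad/s): [2.39, 2.39, 3.14, 3.14, 3.14, 3.14, 3.14].

### API

Orientations are given as a rotation vector (axis times angle).
In Python, from bench import * gives the robot as it stands.
- The arm moves only by the tool servo_tool, never from a script. Its argument "increments" is one flat list of numbers, 7 for each row, row after row: the shift along the tool's x, y, z in mm, then the turn, a rotation vector about the tool's x, y, z in rad, then the finger opening in mm, from 0 to 85.4. In form: [tx, ty, tz, wx, wy, wz, fingers, tx, ty, tz, wx, wy, wz, fingers, ...]. A call has exactly 8 rows; each row shifts and turns the commanded pose from where the row before left it, along the tool's axes as they then stand; what a row does not reach is not made up. A row lasts 1/8 s, in which the tool goes at most 62.5 mm and 10.7 degrees, less where a joint would pass 70% of its speed; a pose out of reach is approached as far as the arm can. A call is refused whole if a number of a shift passes 62.5 or a number of a turn 0.188, either way. A call with a gripper value outside its range is refused whole. The fingers move at their own pace and stop on an object; "squeeze" is the grip in N (left out, the last holds). Time passes only in rows, so rows that do not move let the fingers close, or fill a call up. It gives the time, the measured TCP pose, the force and the opening at its end, in the units of the state.
- get_obs(): the state, without advancing time (a new reading comes with each control period).
- grab_frame(name): name is "scene" or "top" or "wrist"; returns (picture, depth): 384x512x3 uint8, red, green, blue; 384x512 float32, m along the optical axis (not along the pixel's ray), 0 where there is no reading.
- calibration(name): a dict with "fx", "fy", "cx", "cy" (pixels), "eye" and "orientation" of the camera in the world; the wrist camera has in their place "T_tool_cam" (4x4, takes a point from camera to tool coordinates, whose origin is the TCP and whose axes are the tool frame's). Camera axes: x right, y up, looking along -z (the intrinsics and any distortion apply to the point x, -y, -z); pixel columns grow to the right and rows downward; lengths in m; the calibration is good to about 2 mm. The wrist camera is an equidistant fisheye: a pixel r from the principal point sees the ray r / f radians off the axis. A picture is of the moment at which its call begins: read the wrist's pose just before it. calibration takes no time and is no camera call.
- hand_in(): hands the job in, once; it reports no verdict.
The state is a dict: "clock": time; "joints": joint angles; "qvel": joint speeds; "tau": joint torques, N m; "tcp_pos": TCP position; "orientation": TCP orientation; "contact_force": force on the tool from outside, world axes, zero at the start; "moment": the same for the moment, N m; "grip_width": finger opening in m.
Only numpy, scipy, OpenCV 4.12 (cv2) and the standard library are available. Lean on these libraries where they do the work, as an engineer would, in place of code of your own. Each camera call takes 0.05 s, during which the arm holds its last target.

### The job

Set the loose trackball from its little ring stand into the middle of the dished plate on the photo mat and let go of it. Then lift the plate by its upright handle to about 10 cm over the middle of the mat and turn it a quarter turn, either way, so that the handle no longer points at the webcam but stands out square to the side, keeping the plate level and the ball in its middle throughout. Leave the other things on the desk where they are, and finish while still holding the plate there, level and still; do not put it down.

Things in the scene. Friction and masses are not known exactly. Their poses are not given: they have to be found in the camera images.
- mat_mid (a point): Centre of the upper face of the photo mat: a grey square 280 x 280 mm, 4 mm thick, fixed on the desk with a small webcam on a stalk 270 mm from this point (foot 60 mm across, camera head up to 165 mm above the desk). The x axis points from here to the webcam, y to the side, z up.
- station: The mat and webcam as one fixed body; origin 4 mm under mat_mid, at desk height, same axes.
- dish: Loose white dished plate (thin dark lines round the rim and half-way in) with one upright handle, 200 g, standing on the mat. Round, 180 mm across the rim, which is 30 mm above the flat 120 mm wide underside. Origin at the centre of the underside; x points to the handle (at the start roughly at the webcam), z up.
- dish_mid (a point): Centre of the plate's inside, its lowest point, 6 mm above the underside; axes as the plate. The inside is a shallow cone rising at 8 degrees to a radius of 50 mm, then at 23 degrees to the rim: a loose ball rolls to the middle and stays there while the plate is tilted much less than 8 degrees.
- dish_grip (a point): Grip point in the plate's upright handle, a slab at the rim 14 mm thick along the plate's x, 44 mm wide along y, top 85 mm above the underside. The point is on its mid-plane, 95 mm from the plate's axis, 62 mm above the underside; axes as the plate. Pinched firmly across the 14 mm (fingers closing along x, 40 N or more) it holds the plate level.
- ball: The loose trackball: plain grey ball, 40 mm diameter, about 60 g; its axes mean nothing.
- ball_center (a point): Centre of the trackball. At the start it sits on top of a small upright grey ring stand (34 mm across, 30 mm high, fixed on the desk), centre 46 mm above the desk. In the middle of the plate its centre is 26 mm above the plate's underside.
- mug: Bystander: blue mug, 80 mm across, 95 mm high; origin at the centre of its underside.
- stapler: Bystander: black stapler, 150 x 36 x 55 mm; origin at the centre of its underside, long along x.
- tape: Bystander: roll of clear tape lying flat, 64 mm across, 19 mm high; origin at the centre of its underside.
- notes: Bystander: block of paper notes, 76 x 76 x 20 mm; origin at the centre of its underside.
- penpot: Bystander: dark pen pot with pens, 76 mm across, 180 mm high over the pens; origin at the centre of its underside.
There are look-alikes about, which are no part of the job. Of the things that look like the dish, the larger one is meant.

How it is judged:
By the outcome, as a careful person would: the job done as asked, in the order asked, and still so for the second after the job is handed in, while the arm keeps its last pose, push and grip.
It also fails if it takes over 64 s, if anything falls off the work surface, if the arm or the gripper's body presses on something with over 40 N, if the wrist force passes 120 N, or if a joint passes its speed limit or range.

## Working session

There is one attempt and no reset: what is moved stays moved. The work goes in short steps, Python scripts to look and compute and a tool call to move; the robot and the scene stay as the last step left them, time stands still between calls to the robot, and variables do not carry over. Pictures are saved under pics/ and viewed, and the job is handed in when it is done.

Besides the shell and the picture viewer there is one more tool, called as a command line: name --argument value ..., lists and objects as JSON in quotes. servo_tool: Moves the arm, as the interface text tells. Its arguments: {"type":"object","properties":{"increments":{"type":"array","items":{"type":"number"}},"squeeze":{"type":"number"}},"required":["increments"]}

```bash
mkdir -p pics; ls; python3 - <<'E'
from bench import *
import cv2
o=get_obs();print(o)
for n in ["scene","top","wrist"]:
    p,d=grab_frame(n); cv2.imwrite(f"pics/{n}0.png",p[:,:,::-1]); 
    import numpy as np; np.save(f"pics/{n}0d.npy",d); print(n,calibration(n))
E
```

```text
pics
{'clock': 0.0, 'joints': array([ 1.07889644,  0.47777872,  0.02234654,  1.55643169, -0.0114991 ,
        1.10924887, -0.08309977]), 'qvel': array([-0.00068018, -0.00167863, -0.00046044,  0.00022923,  0.00045246,
       -0.00061945,  0.00097684]), 'tau': array([-9.73539718e-04, -5.96460772e+01,  1.60763741e+00, -2.81199574e+01,
        1.24432016e-02,  9.40080383e-03,  2.78248336e-05]), 'tcp_pos': array([ 0.25252444, -0.62537586,  0.2303485 ]), 'orientation': array([-2.60364742e+00,  1.75647816e+00,  2.37230260e-03]), 'contact_force': array([ 0.69771153,  0.42584027, -0.9640428 ]), 'moment': array([-0.00220134,  0.00698702, -0.03518521]), 'grip_width': 0.08584167987800116}
scene {'fx': 490.6784309971356, 'fy': 490.6784309971356, 'cx': 255.4657374303035, 'cy': 188.76415128979204, 'eye': array([ 1.2606175 , -0.7333176 ,  0.95630793]), 'orientation': array([0.87404267, 0.32240451, 0.70376447])}
top {'fx': 355.7637888792464, 'fy': 355.7637888792464, 'cx': 264.8795231284961, 'cy': 190.18347117850294, 'eye': array([0.23578068, 0.12135967, 1.26130662]), 'orientation': array([ 0.16580505, -0.17936024, -1.59217725])}
wrist {'fx': 297.3186396354542, 'fy': 297.3186396354542, 'cx': 258.9352496280931, 'cy': 193.57499194076797, 'T_tool_cam': array([[ 9.99999819e-01,  4.14695330e-04,  4.35090040e-04,
         4.30436905e-04],
       [ 5.30538877e-04, -9.49201226e-01, -3.14669271e-01,
        -8.07472624e-02],
       [ 2.82496122e-04,  3.14669445e-01, -9.49201275e-01,
        -1.42840622e-01],
       [ 0.00000000e+00,  0.00000000e+00,  0.00000000e+00,
         1.00000000e+00]])}
```

View pics/scene0.png

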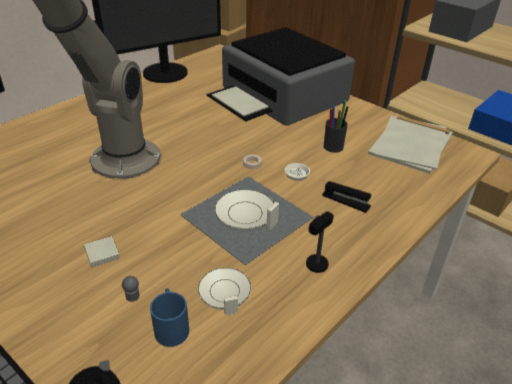

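View pics/top0.png

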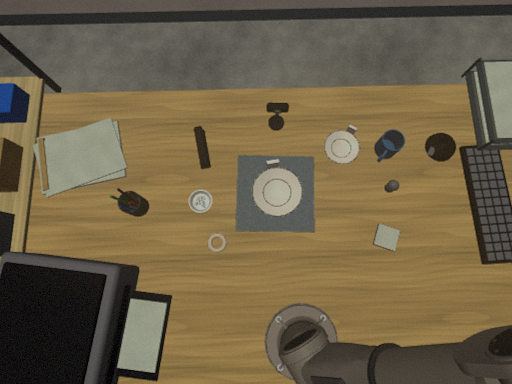

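View pics/wrist0.png

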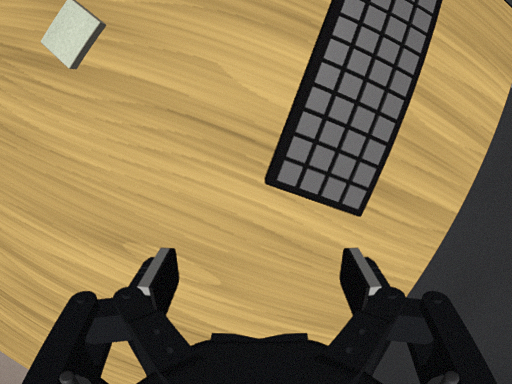

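The large plate is at top px (277,192) on the mat, the small look-alike plate at (341,148). The ball is at (392,186), and a dark disc at (440,147) could be mistaken for it. I'll check in close crops and measure.

```bash
cat > h.py <<'E'
from bench import *
import cv2, numpy as np
from scipy.spatial.transform import Rotation as R
def px2w(name,u,v,z=None,d=None):
    c=calibration(name); Rm=R.from_rotvec(c["orientation"]).as_matrix()
    r=Rm@np.array([(u-c["cx"])/c["fx"],-(v-c["cy"])/c["fy"],-1.0]); e=np.array(c["eye"])
    t=d if d is not None else (z-e[2])/r[2]
    return e+t*r
def w2px(name,P):
    c=calibration(name); Rm=R.from_rotvec(c["orientation"]).as_matrix()
    q=Rm.T@(np.array(P)-c["eye"]); return c["cx"]+c["fx"]*q[0]/-q[2], c["cy"]-c["fy"]*q[1]/-q[2]
def crop(src,dst,u0,v0,u1,v1,s):
    im=cv2.imread(src)[v0:v1,u0:u1]; cv2.imwrite(dst,cv2.resize(im,None,fx=s,fy=s,interpolation=cv2.INTER_CUBIC))
E
python3 - <<'E'
from h import *
crop("pics/top0.png","pics/c1.png",225,90,325,240,4)
crop("pics/top0.png","pics/c2.png",320,120,470,210,5)
crop("pics/scene0.png","pics/c3.png",60,230,260,384,4)
crop("pics/scene0.png","pics/c4.png",170,160,350,290,4)
E
```

```text
(no output)
```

View pics/c1.png

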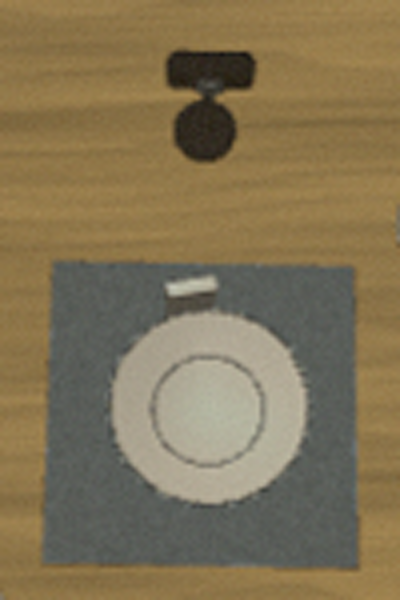

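View pics/c2.png

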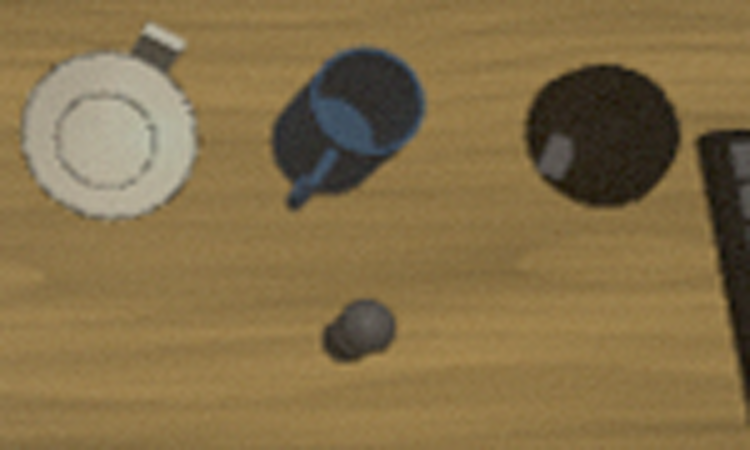

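View pics/c3.png

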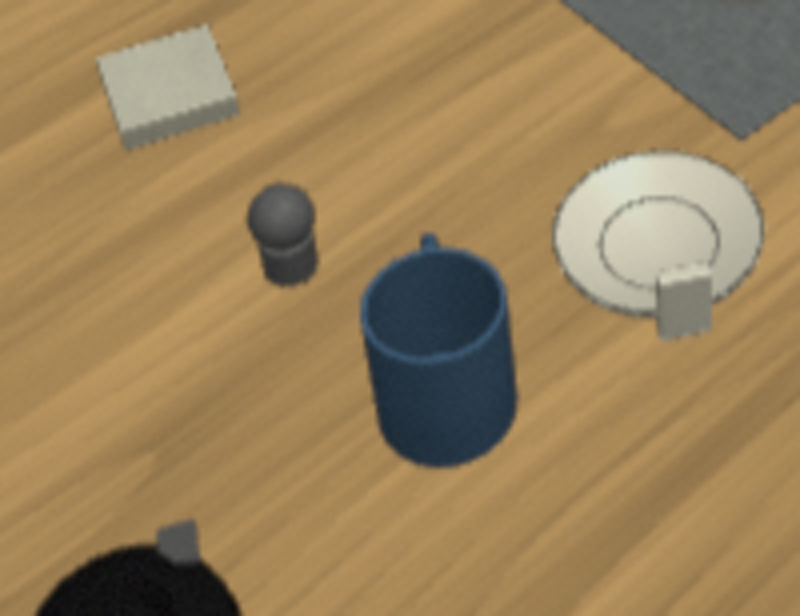

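View pics/c4.png

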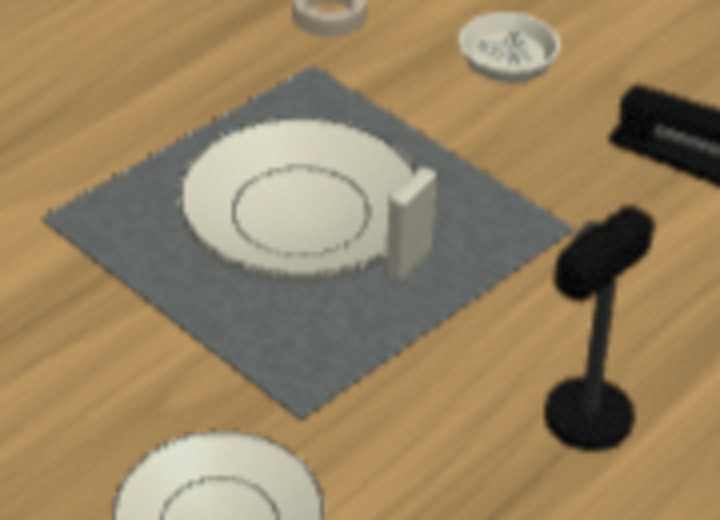

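```bash
python3 - <<'E'
from h import *
def f(n,x,y,u0,v0,s,z): 
    u=u0+(x+.5)/s-.5; v=v0+(y+.5)/s-.5
    return px2w(n,u,v,z)
np.set_printoptions(precision=4,suppress=True)
T=lambda x,y,z:f("top",x,y,225,90,4,z)
print("rim c",T(209,407,.034),"L",T(112,407,.034),"Rt",T(307,407,.034),"T",T(209,311,.034),"B",T(209,503,.034))
print("ring",T(208,410,.016))
h=[T(*p,.089) for p in [(166,284),(215,276),(217,290),(168,298)]]
print("handle",h,np.mean(h,0))
m=[T(*p,.004) for p in [(52,262),(355,267),(358,569),(44,565)]]
print("mat",m,np.mean(m,0)); print("foot",T(205,130,.005))
print("ball top",f("top",365,327,320,120,5,.046),"ball scene",f("scene",281,216,60,230,4,.046))
S=lambda x,y,z:f("scene",x,y,170,160,4,z)
ms=[S(*p,.004) for p in [(313,66),(572,230),(302,418),(44,217)]]
print("mat scene",ms,np.mean(ms,0)); print("handle scene",[S(*p,.089) for p in [(436,170),(422,168),(388,200),(401,208)]])
print("foot scene",S(589,412,.005))
print("mug rim scene",f("scene",434,305,60,230,4,.095), "top",f("top",367,100,320,120,5,.095))
d=np.load("pics/top0d.npy"); v,u=185,392
for uu,vv in [(392,185),(393,185),(277,192),(330,220),(270,190),(273,161),(385,148)]: print(uu,vv,d[vv,uu],px2w("top",uu,vv,d=d[vv,uu]) )
E
```

```text
rim c [0.5032 0.0645 0.034 ] L [0.5056 0.1501 0.034 ] Rt [ 0.5008 -0.022   0.034 ] T [0.5913 0.0613 0.034 ] B [0.4178 0.0676 0.034 ]
ring [0.5044 0.0647 0.016 ]
handle [array([0.6005, 0.1001, 0.089 ]), array([0.6065, 0.0577, 0.089 ]), array([0.5939, 0.0565, 0.089 ]), array([0.5879, 0.0988, 0.089 ])] [0.5972 0.0783 0.089 ]
mat [array([0.651 , 0.2034, 0.004 ]), array([ 0.6386, -0.0768,  0.004 ]), array([ 0.3598, -0.0631,  0.004 ]), array([0.3712, 0.2139, 0.004 ])] [0.5052 0.0694 0.004 ]
foot [0.7774 0.0572 0.005 ]
ball top [ 0.5123 -0.3428  0.046 ] ball scene [ 0.5134 -0.3454  0.046 ]
mat scene [array([0.3767, 0.2111, 0.004 ]), array([0.6542, 0.197 , 0.004 ]), array([ 0.6415, -0.078 ,  0.004 ]), array([ 0.3644, -0.0644,  0.004 ])] [0.5092 0.0664 0.004 ]
handle scene [array([0.6011, 0.0982, 0.089 ]), array([0.5926, 0.0931, 0.089 ]), array([0.5987, 0.0507, 0.089 ]), array([0.6106, 0.0506, 0.089 ])]
foot scene [0.7757 0.0576 0.005 ]
mug rim scene [ 0.6656 -0.3465  0.095 ] top [ 0.6628 -0.3429  0.095 ]
392 185 1.2326905 [ 0.5081 -0.3337  0.0644]
393 185 1.2322515 [ 0.5079 -0.337   0.0648]
277 192 1.2804822 [0.5061 0.0631 0.0103]
330 220 1.2757086 [ 0.4016 -0.124  -0.0059]
270 190 1.2798789 [0.5137 0.0881 0.0123]
273 161 1.2236342 [0.5985 0.0765 0.0889]
385 148 1.2396116 [ 0.6362 -0.3154  0.0856]
```

```bash
cat >> h.py <<'E'
np.set_printoptions(precision=4,suppress=True)
def togo(P,yaw=None,xref=True):
    """shift in tool mm, rotvec in tool frame to reach P with tool down and tool x at world yaw (deg)"""
    o=get_obs(); Rt=R.from_rotvec(o["orientation"]); p=o["tcp_pos"]
    sh=Rt.inv().apply(np.array(P)-p)*1000
    x=Rt.apply([1,0,0]); z=Rt.apply([0,0,1]); cur=np.degrees(np.arctan2(x[1],x[0]))
    print("t %.2f tcp"%o["clock"],p,"yaw %.2f"%cur,"z",z,"j1,j7",o["joints"][[0,6]],"F",o["contact_force"],"w %.1f"%(o["grip_width"]*1000))
    print("shift tool (now axes):",sh.round(1))
    if yaw is not None:
        a=np.radians(yaw); X=np.array([np.cos(a),np.sin(a),0]); Z=np.array([0,0,-1.]); Y=np.cross(Z,X)
        Rg=R.from_matrix(np.c_[X,Y,Z]); print("rot tool:",(Rt.inv()*Rg).as_rotvec().round(4), "shift in target axes",(Rg.inv().apply(np.array(P)-p)*1000).round(1))
E
python3 - <<'E'
from h import *
togo([.513,-.344,.14],-90)
togo([.513,-.344,.14],-75)
E
```

```text
t 0.15 tcp [ 0.2526 -0.6255  0.2305] yaw -68.01 z [-0.0006  0.0013 -1.    ] j1,j7 [ 1.0789 -0.0831] F [ 0.7306 -0.6383  0.1955] w 85.6
shift tool (now axes): [-163.4 -346.9   90.7]
rot tool: [0.0004 0.0014 0.3838] shift in target axes [-281.5 -260.4   90.5]
t 0.15 tcp [ 0.2526 -0.6255  0.2305] yaw -68.01 z [-0.0006  0.0013 -1.    ] j1,j7 [ 1.0789 -0.0831] F [ 0.7306 -0.6383  0.1955] w 85.6
shift tool (now axes): [-163.4 -346.9   90.7]
rot tool: [0.0002 0.0014 0.122 ] shift in target axes [-204.5 -324.4   90.5]
```

Candidates: for the plate, the large one at (277,192) versus the small one at (341,148). I take the large one, since it is on the mat and measures about 175 mm. For the ball, the grey sphere on the ring stand at (392,186) versus the black disc at (440,147). I take the sphere, which the depth check puts at z≈0.065 at its top. Moving over the ball.

servo_tool --increments '[-10, -22, 3, 0, 0, 0, 85, -20, -43, 7, 0, 0, 0.03, 85, -28, -60, 10, 0, 0, 0.04, 85, -28, -60, 10, 0, 0, 0.04, 85, -28, -60, 10, 0, 0, 0.04, 85, -24, -50, 10, 0, 0, 0.04, 85, -14, -30, 7, 0, 0, 0.03, 85, -6, -12, 3, 0, 0, 0.02, 85]' --squeeze 40

```text
clock: 1.15
tcp_pos: [0.521, -0.3798, 0.1724]
orientation: [-2.379, 2.049, 0.002]
contact_force: [-0.6, -0.7, 0.3]
grip_width: 0.0851
```

```bash
python3 - <<'E'
from h import *
togo([.513,-.344,.12],-82)
p,d=grab_frame("wrist"); cv2.imwrite("pics/w1.png",p[:,:,::-1])
E
```

```text
t 1.15 tcp [ 0.521  -0.3798  0.1724] yaw -81.46 z [ 0.0002  0.0025 -1.    ] j1,j7 [ 0.5524 -0.8975] F [-0.6456 -0.6619  0.3057] w 85.1
shift tool (now axes): [-36.5   2.6  52.5]
rot tool: [-0.0006  0.0024  0.0094] shift in target axes [-36.6   3.   52.4]
```

View pics/w1.png

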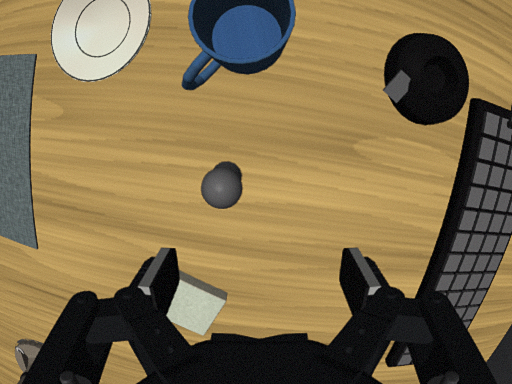

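The ball is at wrist px (221,188), and its stand shows behind it at (230,170). I'll cross-check its position with the fisheye model.

```bash
cat >> h.py <<'E'
def wpx(u,v,z,obs=None):
    o=obs or get_obs(); c=calibration("wrist"); T=c["T_tool_cam"]
    dx,dy=u-c["cx"],v-c["cy"]; r=np.hypot(dx,dy); th=r/c["fx"]
    ray=np.array([np.sin(th)*dx/r,-np.sin(th)*dy/r,-np.cos(th)]) 
    Rt=R.from_rotvec(o["orientation"]); e=o["tcp_pos"]+Rt.apply(T[:3,3]); w=Rt.apply(T[:3,:3]@ray)
    return e+w*(z-e[2])/w[2]
E
python3 - <<'E'
from h import *
print(wpx(221,188,.046)); togo([.5125,-.345,.032],-82)
E
```

```text
[ 0.5138 -0.3437  0.046 ]
t 1.20 tcp [ 0.5217 -0.3792  0.1722] yaw -81.46 z [ 0.0006  0.0031 -1.    ] j1,j7 [ 0.5519 -0.8985] F [ 0.8995  1.4232 -0.7788] w 85.1
shift tool (now axes): [-34.7   4.2 140.3]
rot tool: [-0.001   0.0029  0.0095] shift in target axes [-35.1   4.4 140.2]
```

servo_tool --increments '[-8, 1, 5, 0, 0.003, 0.005, 85, -14, 1.6, 15, 0, 0, 0.004, 85, -10, 1, 30, 0, 0, 0, 85, -4, 0, 30, 0, 0, 0, 85, 0, 0, 28, 0, 0, 0, 85, 0, 0, 20, 0, 0, 0, 85, 0, 0, 10, 0, 0, 0, 85, 0, 0, 2, 0, 0, 0, 85]'

```text
clock: 2.2
tcp_pos: [0.5094, -0.3504, 0.0331]
orientation: [2.364, -2.066, 0.003]
contact_force: [0.7, -0.4, -0.2]
grip_width: 0.085
```

```bash
python3 - <<'E'
from h import *
togo([.513,-.344,.032],-82)
E
```

```text
t 2.20 tcp [ 0.5094 -0.3504  0.0331] yaw -82.30 z [ 0.0002 -0.0029 -1.    ] j1,j7 [ 0.5206 -0.9603] F [ 0.7095 -0.4444 -0.2277] w 85.0
shift tool (now axes): [-5.9 -4.5  1. ]
rot tool: [ 0.0002 -0.0029 -0.0051] shift in target axes [-5.8 -4.5  1.1]
```

servo_tool --increments '[-3, -2, 1, 0, -0.003, 0, 85, -3, -2, 0, 0, 0, 0, 85, 0, 0, 0, 0, 0, 0, 85, 0, 0, 0, 0, 0, 0, 85, 0, 0, 0, 0, 0, 0, 85, 0, 0, 0, 0, 0, 0, 85, 0, 0, 0, 0, 0, 0, 85, 0, 0, 0, 0, 0, 0, 85]'

```text
clock: 3.2
tcp_pos: [0.5126, -0.3439, 0.0322]
orientation: [2.366, -2.067, -0.0]
contact_force: [-0.1, -0.4, -0.2]
grip_width: 0.0848
```

```bash
python3 - <<'E'
from h import *
togo([.513,-.344,.032],-82)
p,d=grab_frame("wrist"); cv2.imwrite("pics/w2.png",p[:,:,::-1])
E
```

```text
t 3.20 tcp [ 0.5126 -0.3439  0.0322] yaw -82.28 z [-0.0001  0.     -1.    ] j1,j7 [ 0.5113 -0.9692] F [-0.141  -0.3553 -0.1674] w 84.8
shift tool (now axes): [ 0.2 -0.3  0.2]
rot tool: [ 0.      0.     -0.0049] shift in target axes [ 0.2 -0.3  0.2]
```

View pics/w2.png

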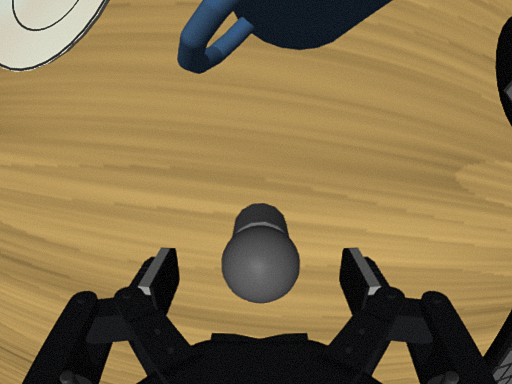

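Ball at (261,262), centred between the pads, so I close.

servo_tool --increments '[0, 0, 0, 0, 0, 0, 40, 0, 0, 0, 0, 0, 0, 30, 0, 0, 0, 0, 0, 0, 30, 0, 0, 0, 0, 0, 0, 30, 0, 0, 0, 0, 0, 0, 30, 0, 0, 0, 0, 0, 0, 30, 0, 0, 0, 0, 0, 0, 30, 0, 0, 0, 0, 0, 0, 30]' --squeeze 40

```text
clock: 4.25
tcp_pos: [0.5129, -0.3443, 0.0324]
orientation: [2.366, -2.067, 0.001]
contact_force: [0.4, -3.0, 2.9]
grip_width: 0.0378
```

servo_tool --increments '[0, 0, -4, 0, 0, 0, 30, 0, 0, -10, 0, 0, 0, 30, 0, 0, -18, 0, 0, 0, 30, 0, 0, -22, 0, 0, 0, 30, 0, 0, -22, 0, 0, 0, 30, 0, 0, -15, 0, 0, 0, 30, 0, 0, -8, 0, 0, 0, 30, 0, 0, -2, 0, 0, 0, 30]'

```text
clock: 5.25
tcp_pos: [0.5128, -0.3438, 0.1336]
orientation: [-2.366, 2.067, -0.001]
contact_force: [0.4, -0.0, -0.3]
grip_width: 0.0377
```

```bash
python3 - <<'E'
from h import *
togo([.504,.0645,.13],-82.3)
p,d=grab_frame("wrist"); cv2.imwrite("pics/w3.png",p[:,:,::-1])
E
```

```text
t 5.25 tcp [ 0.5128 -0.3438  0.1336] yaw -82.27 z [ 0.0004 -0.0001 -1.    ] j1,j7 [ 0.5113 -0.9614] F [ 0.3722 -0.0192 -0.2567] w 37.7
shift tool (now axes): [-405.8  -46.2    3.5]
rot tool: [-0.0004 -0.0002  0.0005] shift in target axes [-405.8  -46.     3.6]
```

View pics/w3.png

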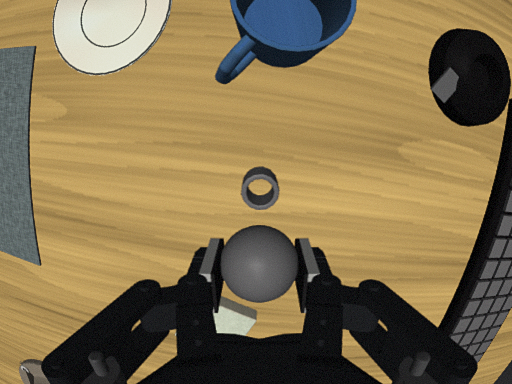

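servo_tool --increments '[-15, -2, 0, 0, 0, 0, 30, -40, -5, 0, 0, 0, 0, 30, -60, -7, 0, 0, 0, 0, 30, -62, -7, 0, 0, 0, 0, 30, -62, -7, 0, 0, 0, 0, 30, -60, -7, 1, 0, 0, 0, 30, -50, -6, 1, 0, 0, 0, 30, -30, -3, 1, 0, 0, 0, 30]'

```text
clock: 6.3
tcp_pos: [0.504, 0.0418, 0.1297]
orientation: [2.371, -2.061, -0.002]
contact_force: [0.2, -0.6, -1.6]
grip_width: 0.0379
```

servo_tool --increments '[-15, -1, 0, 0, 0, 0, 30, -8, -1, 0, 0, 0, 0, 30, -4, 0, 0, 0, 0, 0, 30, 0, 0, 0, 0, 0, 0, 30, 0, 0, 0, 0, 0, 0, 30, 0, 0, 0, 0, 0, 0, 30, 0, 0, 0, 0, 0, 0, 30, 0, 0, 0, 0, 0, 0, 30]'

```text
clock: 7.3
tcp_pos: [0.5037, 0.0646, 0.1302]
orientation: [2.366, -2.067, 0.0]
contact_force: [-1.1, -0.4, -0.0]
grip_width: 0.0377
```

```bash
python3 - <<'E'
from h import *
togo([.504,.0645,.020],-82.3)
p,d=grab_frame("wrist"); cv2.imwrite("pics/w4.png",p[:,:,::-1])
E
```

```text
t 7.30 tcp [0.5037 0.0646 0.1302] yaw -82.28 z [ 0.     -0.0001 -1.    ] j1,j7 [-0.1205 -1.7568] F [-1.0869 -0.3987 -0.0207] w 37.7
shift tool (now axes): [  0.1  -0.3 110.2]
rot tool: [-0.     -0.0001  0.0003] shift in target axes [  0.1  -0.3 110.2]
```

View pics/w4.png

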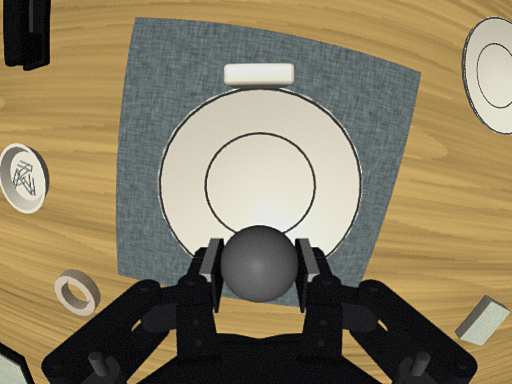

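The held ball is at (260,263) over the plate, whose inner ring is centred at (260,186). The handle top is at (259,74), so it lines up with the tool. Cross-checking the plate's pose.

```bash
python3 - <<'E'
from h import *
crop("pics/w4.png","pics/c5.png",150,50,380,250,3.4)
print("ring L,R,T",wpx(205,186,.017),wpx(315,186,.017),wpx(260,133,.017)," B",wpx(260,239,.017))
print("rim L R T",wpx(160,183,.034),wpx(361,183,.034),wpx(261,88,.034))
for p in [(225,65),(293,65),(225,83),(294,83)]: print("handle",wpx(*p,.089))
for p in [(134,17),(420,71)]: print("mat corner",wpx(*p,.004))
E
```

```text
ring L,R,T [0.5004 0.1133 0.017 ] [0.5138 0.0141 0.017 ] [0.5543 0.0702 0.017 ]  B [0.4542 0.0565 0.017 ]
rim L R T [0.5034 0.151  0.034 ] [ 0.5269 -0.0224  0.034 ] [0.5924 0.0746 0.034 ]
handle [0.6021 0.0983 0.089 ]
handle [0.6076 0.0574 0.089 ]
handle [0.5909 0.0968 0.089 ]
handle [0.5965 0.0552 0.089 ]
mat corner [0.6531 0.203  0.004 ]
mat corner [ 0.6414 -0.0757  0.004 ]
```

View pics/c5.png

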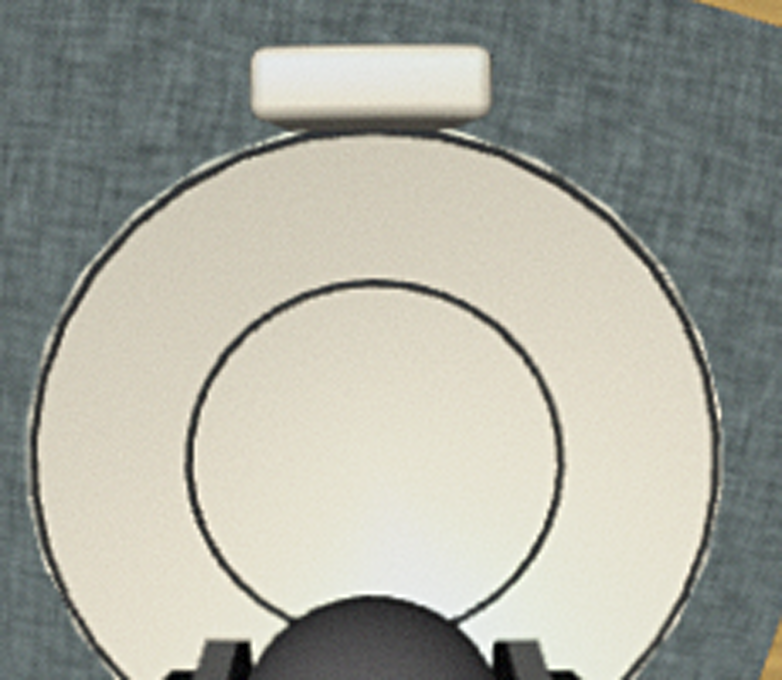

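servo_tool --increments '[0, -1.5, 6, 0, 0, 0, 30, 0, 0, 16, 0, 0, 0, 30, 0, 0, 22, 0, 0, 0, 30, 0, 0, 22, 0, 0, 0, 30, 0, 0, 18, 0, 0, 0, 30, 0, 0, 12, 0, 0, 0, 30, 0, 0, 7, 0, 0, 0, 30, 0, 0, 3, 0, 0, 0, 30]'

```text
clock: 8.35
tcp_pos: [0.5052, 0.0649, 0.0239]
orientation: [2.366, -2.067, -0.0]
contact_force: [0.9, -0.3, -1.3]
grip_width: 0.038
```

servo_tool --increments '[0, 0, 0, 0, 0, 0, 30, 0, 0, 2, 0, 0, 0, 30, 0, 0, 1, 0, 0, 0, 30, 0, 0, 1, 0, 0, 0, 30, 0, 0, 0, 0, 0, 0, 30, 0, 0, 0, 0, 0, 0, 30, 0, 0, 0, 0, 0, 0, 30, 0, 0, 0, 0, 0, 0, 30]'

```text
clock: 9.35
tcp_pos: [0.5053, 0.0649, 0.0203]
orientation: [-2.366, 2.067, -0.0]
contact_force: [-0.4, 0.3, -1.3]
grip_width: 0.0377
```

```bash
python3 - <<'E'
from h import *
togo([.5055,.064,.016],-82.3)
p,d=grab_frame("wrist"); cv2.imwrite("pics/w5.png",p[:,:,::-1])
E
```

```text
t 9.35 tcp [0.5053 0.0649 0.0203] yaw -82.28 z [ 0.0001  0.     -1.    ] j1,j7 [-0.1467 -1.8022] F [-0.4246  0.3309 -1.2927] w 37.7
shift tool (now axes): [ 0.9 -0.1  4.3]
rot tool: [-0.0001 -0.      0.0004] shift in target axes [ 0.9 -0.1  4.3]
```

View pics/w5.png

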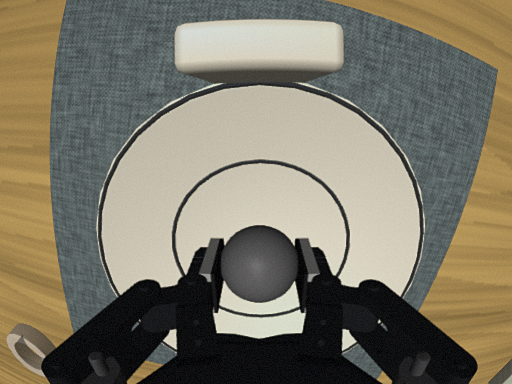

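servo_tool --increments '[0, 0, 1, 0, 0, 0, 30, 0, 0, 1, 0, 0, 0, 30, 0, 0, 0, 0, 0, 0, 30, 0, 0, 0, 0, 0, 0, 41, 0, 0, 0, 0, 0, 0, 44, 0, 0, 0, 0, 0, 0, 50, 0, 0, 0, 0, 0, 0, 58, 0, 0, 0, 0, 0, 0, 65]'

```text
clock: 10.4
tcp_pos: [0.5052, 0.0649, 0.0182]
orientation: [-2.366, 2.067, -0.0]
contact_force: [-0.7, -0.2, -0.9]
grip_width: 0.065
```

servo_tool --increments '[0, 0, 0, 0, 0, 0, 65, 0, 0, -5, 0, 0, 0, 65, 0, 0, -10, 0, 0, 0, 65, 0, 0, -20, 0, 0, 0, 70, 0, 0, -30, 0, 0, 0, 80, 0, 0, -30, 0, 0, 0, 85, 0, 0, -20, 0, 0, 0, 85, 0, 0, -8, 0, 0, 0, 85]'

```text
clock: 11.4
tcp_pos: [0.506, 0.065, 0.143]
orientation: [-2.364, 2.065, -0.003]
contact_force: [0.2, 0.2, -1.1]
grip_width: 0.0848
```

```bash
python3 - <<'E'
from h import *
togo([.599,.077,.140],7.8)
p,d=grab_frame("wrist"); cv2.imwrite("pics/w6.png",p[:,:,::-1])
E
```

```text
t 11.40 tcp [0.506 0.065 0.143] yaw -82.28 z [ 0.0028  0.0005 -1.    ] j1,j7 [-0.1167 -1.7535] F [ 0.1759  0.2048 -1.0509] w 84.8
shift tool (now axes): [  0.6 -93.8   3.3]
rot tool: [-0.0023 -0.0021 -1.5722] shift in target axes [93.8  0.8  3. ]
```

View pics/w6.png

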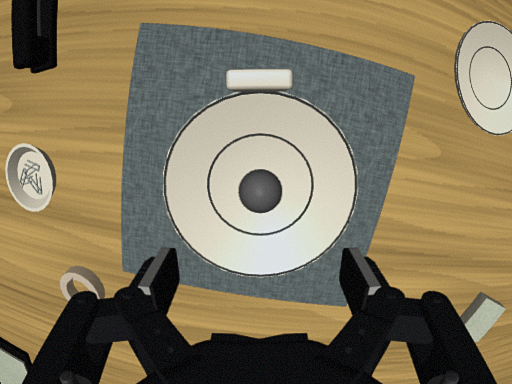

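Ball released and settled at (260,190). That matches the ring centre (260,185) once the ball's height is allowed for. Now turning the tool and moving over the handle.

servo_tool --increments '[0, 0, 0, 0, 0, -0.1, 85, 0, 0, 0, 0, 0, -0.18, 85, 0, 0, 0, 0, 0, -0.185, 85, 0, 0, 0, 0, 0, -0.185, 85, 0, 0, 0, 0, 0, -0.185, 85, 0, 0, 0, 0, 0, -0.185, 85, 0, 0, 0, 0, 0, -0.185, 85, 0, 0, 0, 0, 0, -0.185, 85]'

```text
clock: 12.45
tcp_pos: [0.5046, 0.0648, 0.1404]
orientation: [3.141, -0.063, -0.002]
contact_force: [-0.2, -0.3, 0.7]
grip_width: 0.0849
```

servo_tool --increments '[5, 0, 0, 0, 0, -0.12, 85, 15, 0, 0, 0, 0, -0.06, 85, 24, 0, 0, 0, 0, 0, 85, 24, 0, 0, 0, 0, 0, 85, 15, 0, 0, 0, 0, 0, 85, 8, 0, 0, 0, 0, 0, 85, 3, 0, 0, 0, 0, 0, 85, 0, 0, 0, 0, 0, 0, 85]'

```text
clock: 13.45
tcp_pos: [0.598, 0.0756, 0.1411]
orientation: [3.134, 0.211, -0.001]
contact_force: [-0.8, 0.1, -0.3]
grip_width: 0.085
```

```bash
python3 - <<'E'
from h import *
togo([.599,.077,.047],7.8)
p,d=grab_frame("wrist"); cv2.imwrite("pics/w7.png",p[:,:,::-1])
E
```

```text
t 13.45 tcp [0.598  0.0756 0.1411] yaw 7.68 z [-0.0005 -0.0002 -1.    ] j1,j7 [ 0.1086 -0.3189] F [-0.7576  0.1297 -0.277 ] w 85.0
shift tool (now axes): [ 1.2 -1.3 94.1]
rot tool: [ 0.0001  0.0005 -0.002 ] shift in target axes [ 1.1 -1.3 94.1]
```

View pics/w7.png

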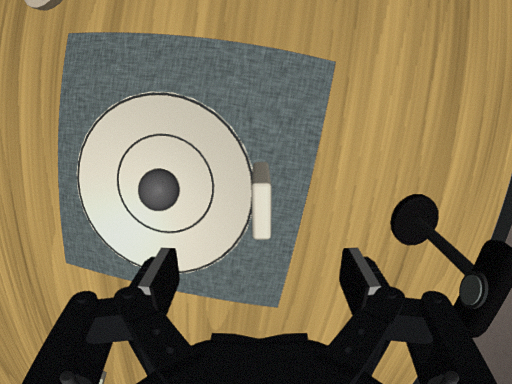

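Handle top at (262,211), between the jaws. The webcam at (415,220)–(490,290) is clear of the fingers. Checking the handle position.

```bash
python3 - <<'E'
from h import *
for p in [(252,184),(271,183),(253,240),(271,239),(262,211)]: print(wpx(*p,.089))
print("ball",wpx(158.5,189.5,.030),"ring",wpx(165.5,183,.017))
print("foot",wpx(414,219,.006))
c=[wpx(*p,.004) for p in [(68,33),(335,62),(277,307),(66,264)]];print("mat",c,np.mean(c,0))
E
```

```text
[0.5902 0.0974 0.089 ]
[0.603  0.0999 0.089 ]
[0.5963 0.055  0.089 ]
[0.6093 0.0576 0.089 ]
[0.5997 0.0787 0.089 ]
ball [0.5051 0.0633 0.03  ] ring [0.5079 0.0662 0.017 ]
foot [0.7759 0.0575 0.006 ]
mat [array([0.374 , 0.2147, 0.004 ]), array([0.6529, 0.2016, 0.004 ]), array([ 0.6402, -0.0764,  0.004 ]), array([ 0.3617, -0.0669,  0.004 ])] [0.5072 0.0683 0.004 ]
```

servo_tool --increments '[1, -0.8, 6, 0, 0, 0, 85, 0.6, -0.8, 16, 0, 0, 0, 85, 0, 0, 20, 0, 0, 0, 85, 0, 0, 20, 0, 0, 0, 85, 0, 0, 16, 0, 0, 0, 85, 0, 0, 10, 0, 0, 0, 85, 0, 0, 5, 0, 0, 0, 85, 0, 0, 1, 0, 0, 0, 85]'

```text
clock: 14.5
tcp_pos: [0.6, 0.0775, 0.0472]
orientation: [-3.135, -0.21, -0.0]
contact_force: [-0.6, -0.2, -0.8]
grip_width: 0.0851
```

servo_tool --increments '[0, 0, 0, 0, 0, 0, 85, 0, 0, 0, 0, 0, 0, 85, 0, 0, 0, 0, 0, 0, 60, 0, 0, 0, 0, 0, 0, 50, 0, 0, 0, 0, 0, 0, 40, 0, 0, 0, 0, 0, 0, 30, 0, 0, 0, 0, 0, 0, 25, 0, 0, 0, 0, 0, 0, 22]'

```text
clock: 15.5
tcp_pos: [0.5999, 0.0774, 0.0472]
orientation: [3.135, 0.21, -0.0]
contact_force: [-0.0, -0.4, 0.3]
grip_width: 0.0219
```

```bash
python3 - <<'E'
from h import *
togo([.5995,.0773,.047],7.8)
p,d=grab_frame("wrist"); cv2.imwrite("pics/w8.png",p[:,:,::-1])
E
```

```text
t 15.50 tcp [0.5999 0.0774 0.0472] yaw 7.68 z [-0. -0. -1.] j1,j7 [ 0.0668 -0.3827] F [-0.0194 -0.4417  0.2616] w 21.9
shift tool (now axes): [-0.4  0.1  0.2]
rot tool: [ 0.      0.     -0.0022] shift in target axes [-0.4  0.1  0.2]
```

View pics/w8.png

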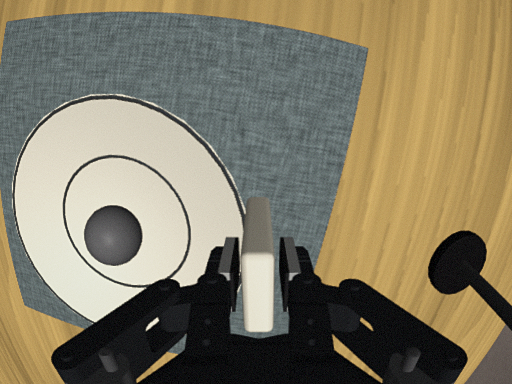

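The handle sits between the pads, mid px 258.5 against a pad mid of 260.5, so about 1 mm off. I'll centre and close slowly.

servo_tool --increments '[-0.8, 0, 0, 0, 0, 0, 22, 0, 0, 0, 0, 0, 0, 22, 0, 0, 0, 0, 0, 0, 18, 0, 0, 0, 0, 0, 0, 16, 0, 0, 0, 0, 0, 0, 14, 0, 0, 0, 0, 0, 0, 8, 0, 0, 0, 0, 0, 0, 5, 0, 0, 0, 0, 0, 0, 5]' --squeeze 80

```text
clock: 16.55
tcp_pos: [0.5992, 0.0771, 0.0474]
orientation: [3.134, 0.21, 0.0]
contact_force: [-0.4, -1.0, 2.5]
grip_width: 0.0132
```

servo_tool --increments '[0, 0, 0, 0, 0, 0, 5, 0, 0, 0, 0, 0, 0, 5, 0, 0, -0.5, 0, 0, 0, 5, 0, 0, -1, 0, 0, 0, 5, 0, 0, -2, 0, 0, 0, 5, 0, 0, -3, 0, 0, 0, 5, 0, 0, -4, 0, 0, 0, 5, 0, 0, -4, 0, 0, 0, 5]'

```text
clock: 17.55
tcp_pos: [0.5991, 0.0774, 0.0621]
orientation: [-3.134, -0.21, -0.0]
contact_force: [-0.3, -0.7, -2.6]
grip_width: 0.013
```

servo_tool --increments '[0, 0, -3, 0, 0, 0, 5, 0, 0, -2, 0, 0, 0, 5, 0, 0, -0.5, 0, 0, 0, 5, 0, 0, 0, 0, 0, 0, 5, 0, 0, 0, 0, 0, 0, 5, 0, 0, 0, 0, 0, 0, 5, 0, 0, 0, 0, 0, 0, 5, 0, 0, 0, 0, 0, 0, 5]'

```text
clock: 18.55
tcp_pos: [0.5991, 0.0773, 0.0672]
orientation: [3.135, 0.21, -0.0]
contact_force: [-0.0, 0.2, -2.4]
grip_width: 0.0133
```

```bash
python3 - <<'E'
from h import *
togo([.5995,.0773,.047],7.8)
p,d=grab_frame("wrist"); cv2.imwrite("pics/w9.png",p[:,:,::-1]); np.save("pics/w9d.npy",d)
p,d=grab_frame("scene"); cv2.imwrite("pics/s9.png",p[:,:,::-1]); crop("pics/s9.png","pics/s9c.png",150,130,350,280,4)
E
```

```text
t 18.55 tcp [0.5991 0.0773 0.0672] yaw 7.67 z [-0. -0. -1.] j1,j7 [ 0.0765 -0.3697] F [-0.005   0.175  -2.3725] w 13.3
shift tool (now axes): [ 0.4  0.1 20.2]
rot tool: [ 0.      0.     -0.0022] shift in target axes [ 0.4  0.1 20.2]
```

View pics/w9.png

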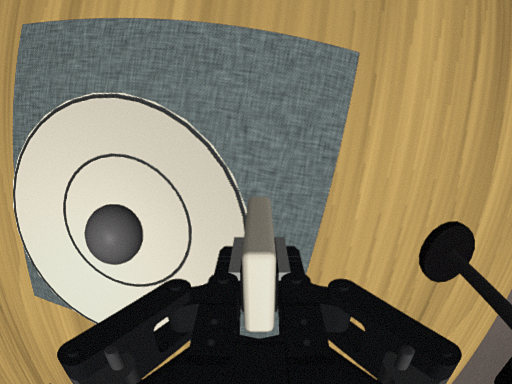

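View pics/s9c.png

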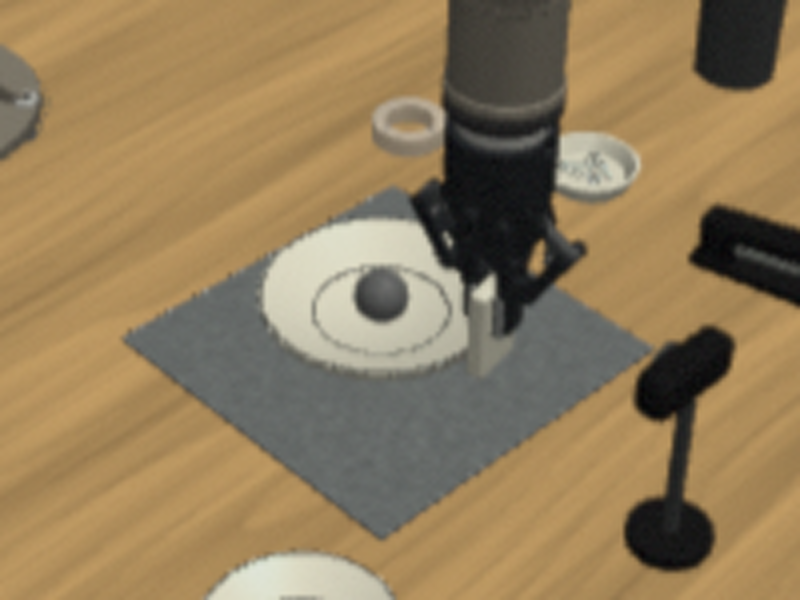

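The plate is off the mat and level. The ball is at the same in-hand px (113,235) as before the lift, and the load reads about 2.4 N. Lifting the rest.

servo_tool --increments '[0, 0, -2, 0, 0, 0, 5, 0, 0, -5, 0, 0, 0, 5, 0, 0, -8, 0, 0, 0, 5, 0, 0, -10, 0, 0, 0, 5, 0, 0, -11, 0, 0, 0, 5, 0, 0, -11, 0, 0, 0, 5, 0, 0, -10, 0, 0, 0, 5, 0, 0, -9, 0, 0, 0, 5]'

```text
clock: 19.65
tcp_pos: [0.5991, 0.0773, 0.134]
orientation: [3.135, 0.21, 0.0]
contact_force: [-0.6, 0.2, -2.3]
grip_width: 0.0131
```

servo_tool --increments '[0, 0, -7, 0, 0, 0, 5, 0, 0, -4, 0, 0, 0, 5, 0, 0, -2, 0, 0, 0, 5, 0, 0, -1, 0, 0, 0, 5, 0, -0.5, 0, 0, 0, -0.005, 5, 0, -1, 0, 0, 0, -0.01, 5, 0, -1.9, 0, 0, 0, -0.02, 5, 0, -2.8, 0, 0, 0, -0.03, 5]'

```text
clock: 20.65
tcp_pos: [0.5981, 0.0836, 0.1472]
orientation: [3.126, 0.315, -0.0]
contact_force: [-0.0, -0.2, -2.5]
grip_width: 0.0134
```

servo_tool --increments '[-0.1, -3.8, 0, 0, 0, -0.04, 5, -0.1, -4.8, 0, 0, 0, -0.05, 5, -0.1, -4.8, 0, 0, 0, -0.05, 5, -0.1, -4.8, 0, 0, 0, -0.05, 5, -0.1, -4.8, 0, 0, 0, -0.05, 5, -0.1, -4.8, 0, 0, 0, -0.05, 5, -0.1, -4.8, 0, 0, 0, -0.05, 5, -0.1, -4.8, 0, 0, 0, -0.05, 5]'

```text
clock: 21.65
tcp_pos: [0.5838, 0.1181, 0.1472]
orientation: [3.005, 0.917, 0.0]
contact_force: [-0.6, 0.1, -3.1]
grip_width: 0.013
```

```bash
python3 - <<'E'
from h import *
togo([.511,.163,.147],87.6)
p,d=grab_frame("wrist"); cv2.imwrite("pics/w10.png",p[:,:,::-1])
o=get_obs();x=R.from_rotvec(o["orientation"]).apply([1,0,0]);print("dish centre",o["tcp_pos"]-.095*x)
E
```

```text
t 21.65 tcp [0.5838 0.1181 0.1472] yaw 33.94 z [ 0.  0. -1.] j1,j7 [0.1225 0.0121] F [-0.6345  0.115  -3.1066] w 13.0
shift tool (now axes): [-35.3 -77.9   0.2]
rot tool: [ 0.     -0.     -0.9366] shift in target axes [ 41.8 -74.6   0.2]
dish centre [0.5047 0.0656 0.1472]
```

View pics/w10.png

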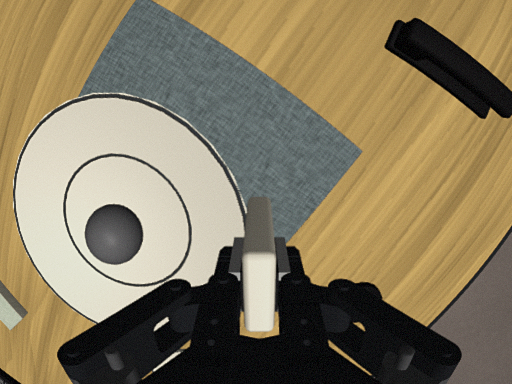

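Ball steady at (113,235), and the dish centre is holding while it turns. Continuing.

servo_tool --increments '[-0.1, -4.8, 0, 0, 0, -0.05, 5, -0.1, -4.8, 0, 0, 0, -0.05, 5, -0.1, -4.8, 0, 0, 0, -0.05, 5, -0.1, -4.8, 0, 0, 0, -0.05, 5, -0.1, -4.8, 0, 0, 0, -0.05, 5, -0.1, -4.8, 0, 0, 0, -0.05, 5, -0.1, -4.8, 0, 0, 0, -0.05, 5, -0.1, -4.8, 0, 0, 0, -0.05, 5]'

```text
clock: 22.7
tcp_pos: [0.5567, 0.145, 0.1472]
orientation: [2.763, 1.495, 0.0]
contact_force: [-0.7, -0.3, -2.6]
grip_width: 0.013
```

servo_tool --increments '[-0.1, -4.8, 0, 0, 0, -0.05, 5, -0.1, -4.8, 0, 0, 0, -0.05, 5, -0.1, -4.8, 0, 0, 0, -0.05, 5, -0.1, -4.8, 0, 0, 0, -0.05, 5, -0.1, -4.8, 0, 0, 0, -0.05, 5, -0.1, -4.8, 0, 0, 0, -0.05, 5, -0.1, -4.3, 0, 0, 0, -0.045, 5, -0.1, -3.8, 0, 0, 0, -0.04, 5]'

```text
clock: 23.7
tcp_pos: [0.5228, 0.1589, 0.1472]
orientation: [2.426, 1.996, 0.0]
contact_force: [0.6, -0.1, -3.7]
grip_width: 0.0131
```

```bash
python3 - <<'E'
from h import *
togo([.511,.163,.147],87.6)
E
```

```text
t 23.70 tcp [0.5228 0.1589 0.1472] yaw 78.88 z [ 0.0001 -0.     -1.    ] j1,j7 [0.1979 0.603 ] F [ 0.5656 -0.0613 -3.6583] w 13.1
shift tool (now axes): [  1.8 -12.4   0.2]
rot tool: [ 0.0001  0.     -0.1522] shift in target axes [  3.6 -12.    0.2]
```

servo_tool --increments '[0.3, -3.2, 0, 0, 0, -0.035, 5, 0.4, -2.7, 0, 0, 0, -0.03, 5, 0.5, -2.1, 0, 0, 0, -0.025, 5, 0.5, -1.5, 0, 0, 0, -0.018, 5, 0.4, -1, 0, 0, 0, -0.01, 5, 0.2, -0.5, 0, 0, 0, -0.005, 5, 0, 0, 0, 0, 0, 0, 5, 0, 0, 0, 0, 0, 0, 5]'

```text
clock: 24.7
tcp_pos: [0.5126, 0.1627, 0.1472]
orientation: [2.302, 2.138, 0.0]
contact_force: [0.5, -0.5, -3.3]
grip_width: 0.0132
```

```bash
python3 - <<'E'
from h import *
togo([.511,.163,.147],87.6)
o=get_obs();x=R.from_rotvec(o["orientation"]).apply([1,0,0]);print("dish centre",o["tcp_pos"]-.095*x)
for n in ["wrist","scene","top"]:
    p,d=grab_frame(n); cv2.imwrite(f"pics/{n}11.png",p[:,:,::-1]); np.save(f"pics/{n}11d.npy",d)
crop("pics/scene11.png","pics/s11c.png",150,90,350,280,3)
crop("pics/top11.png","pics/t11c.png",210,90,340,250,4)
E
```

```text
t 24.70 tcp [0.5126 0.1627 0.1472] yaw 85.76 z [ 0. -0. -1.] j1,j7 [0.2137 0.6961] F [ 0.4638 -0.5377 -3.3244] w 13.2
shift tool (now axes): [ 0.2 -1.6  0.2]
rot tool: [ 0.      0.     -0.0321] shift in target axes [ 0.2 -1.6  0.2]
dish centre [0.5055 0.068  0.1472]
```

View pics/wrist11.png

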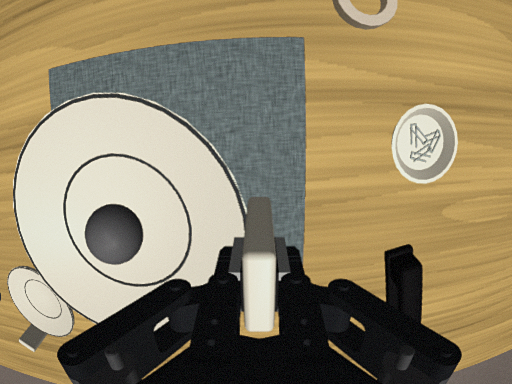

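View pics/s11c.png

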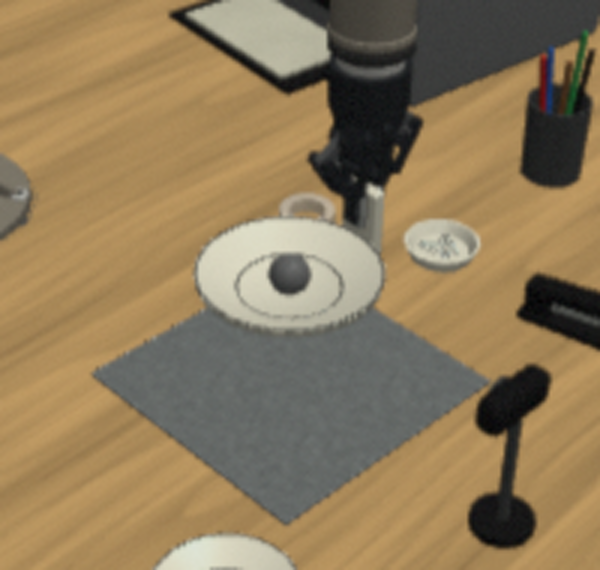

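View pics/t11c.png

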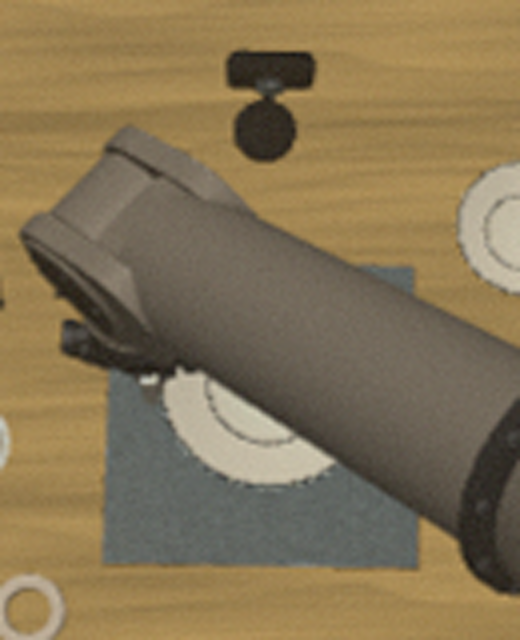

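The ball is at the plate's middle in wrist (113,235) and scene views, and the webcam and bystanders are untouched. About 1.8° is left to turn, then a level check from depth.

servo_tool --increments '[0, -0.3, 0, 0, 0, -0.006, 5, 0, -0.5, 0, 0, 0, -0.01, 5, 0, -0.5, 0, 0, 0, -0.01, 5, 0, -0.3, 0, 0, 0, -0.006, 5, 0, 0, 0, 0, 0, 0, 5, 0, 0, 0, 0, 0, 0, 5, 0, 0, 0, 0, 0, 0, 5, 0, 0, 0, 0, 0, 0, 5]'

```text
clock: 25.85
tcp_pos: [0.5109, 0.1628, 0.1472]
orientation: [2.267, 2.174, 0.0]
contact_force: [0.1, -0.7, -1.8]
grip_width: 0.0134
```

```bash
python3 - <<'E'
from h import *
togo([.511,.163,.147],87.6)
o=get_obs();Rt=R.from_rotvec(o["orientation"]);x=Rt.apply([1,0,0]);print("dish centre",o["tcp_pos"]-.095*x)
p,d=grab_frame("wrist"); cv2.imwrite("pics/w12.png",p[:,:,::-1])
c=calibration("wrist");T=c["T_tool_cam"]
# world points of all pixels on plate, in dish-centred tool axes
v,u=np.mgrid[0:384,0:512]; dx=u-c["cx"];dy=v-c["cy"];r=np.hypot(dx,dy)+1e-9;th=r/c["fx"]
ray=np.stack([np.sin(th)*dx/r,-np.sin(th)*dy/r,-np.cos(th)],-1)
P=ray/np.cos(th)[...,None]*d[...,None]
W=Rt.apply((P.reshape(-1,3)@T[:3,:3].T+T[:3,3]))+o["tcp_pos"]; 
ctr=o["tcp_pos"]-.095*x; q=(W-ctr)[:,:2]; rad=np.hypot(*q.T); z=W[:,2]; ok=(d.ravel()>0)&(z>.09)&(z<.16)
for lo,hi in [(28,46),(54,84)]:
    m=ok&(rad>lo/1e3)&(rad<hi/1e3); 
    s=np.tan(np.radians(8 if hi<50 else 23))
    A=np.c_[q[m],np.ones(m.sum())]; 
    for _ in range(3):
        zz=z[m]-s*rad[m]; k=np.linalg.lstsq(A,zz,rcond=None)[0]; 
        g=abs(zz-A@k)<.004; mm=np.where(m)[0][g]; m=np.zeros_like(m); m[mm]=True; A=A[g]
    print("pts",m.sum(),"tilt deg x,y",np.degrees(k[:2]),"z0",k[2])
b=ok&(rad<.03)&(z>ctr[2]-.045+.03+.0); print("ball top z",np.sort(z[ok&(rad<.02)])[-5:], "ball px pts mean",W[ok&(rad<.03)&(z>.135)].mean(0))
E
```

```text
t 25.85 tcp [0.5109 0.1628 0.1472] yaw 87.60 z [ 0. -0. -1.] j1,j7 [0.2193 0.7233] F [ 0.1292 -0.6878 -1.84  ] w 13.4
shift tool (now axes): [0.2 0.1 0.2]
rot tool: [0.     0.     0.0001] shift in target axes [0.2 0.1 0.2]
dish centre [0.507  0.0679 0.1472]
pts 6115 tilt deg x,y [-0.0578  0.1548] z0 0.10968437419618579
pts 19424 tilt deg x,y [-0.2012  0.201 ] z0 0.09656012522351648
ball top z [0.1507 0.1508 0.1508 0.1509 0.1514] ball px pts mean [0.5027 0.0729 0.1438]
```

View pics/w12.png

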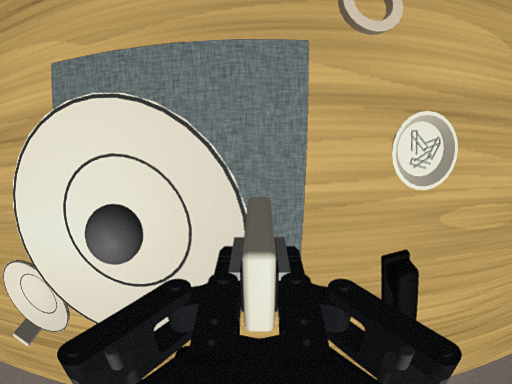

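The plate is level to within 0.3°, its underside is about 100 mm over the mat, and the ball is at (113,235) in the middle. Handing in.

```bash
python3 - <<'E'
from bench import *
print(hand_in()); 
E
```

```text
the job is handed in; nothing more can be done
None
```

The trackball is in the middle of the large plate, and the arm is still holding the plate about 10 cm over the middle of the mat. I handed the job in at about 26 s; no verdict was reported.

I lifted the ball off its ring stand, released it in the plate, then gripped the plate's handle at 80 N and raised it. I turned the plate about 80° anticlockwise seen from above, because the handle started about 10° off the webcam direction.

Last checks:
- **Height:** the plate's underside is about 100 mm above the mat.
- **Position:** the plate's centre is at (0.507, 0.068), which agrees with the measured mat centre (0.507, 0.068) to about 1 mm. The camera calibration is only good to about 2 mm.
- **Level:** the plate's tilt fits at no more than about 0.3° from the depth picture.
- **Turn:** the handle points 90° from the webcam axis. My readings of the mat's own angle spread from -2.0° to -2.9°, so this could be off by about half a degree.
- **Ball:** it has stayed at the same spot in the wrist picture since the lift. A rough average of its visible points from depth came out about 6 mm off centre. I put that down to seeing only one side of the ball, but did not check it further.
- **Other things on the desk:** I touched none of them, and those still in view looked unmoved.

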